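# Weigh the tone bar on the bench balance

## Robot

A 6-joint arm with a two-finger parallel gripper is mounted at the origin on the work surface. World frame = base frame: x ahead of the robot, y to its left, z up, the work surface at z = 0. Lengths are in m, angles in rad, forces in N, time in s.
With the tool pointing down it reaches from about 0.375 to 0.925 m from the base axis. Payload 5.7 kg.
Tool frame: the origin (TCP) lies at the very end of the fingers, on their centre line; the grasp point (between the pads) lies 19 mm behind it; z points along the fingers, y is the direction in which the jaws open and shut (so a half turn about z gives the same grasp; the last joint's range is limited). The gripper opens to 85 mm and grips with 20 to 120 N. Pads are 22 mm wide; open, the fingers measure 114 mm over their backs; the gripper's body (76 mm by 85 mm) begins 54 mm behind the grasp point. The pads swing forward as they close: fully open they stand 13 mm farther back than shut.
Start: joints at [-1.295, 0.359, 1.51, -0, 1.272, -0.115], TCP at [0.229, -0.555, 0.231] pointing down, gripper open.
Joint ranges: [-2.97, 2.97], [-1.01, 2.36], [0.21, 2.38], [-0.96, 4.11], [0.2, 2.71], [-2.98, 2.98]. Speed limits (rad/s): [2.39, 2.39, 3.14, 3.14, 3.14, 3.14].

## Interface

Orientations are given as a 3x3 rotation matrix whose columns are the frame's x, y, z axes.
In Python, from rig import manip, imaging gives the robot as it stands. The module is installed in compiled form; this text tells all that it offers.
- The arm moves only by the shell command python3 -m jog 'ROWS' [OPENING] [FORCE]. ROWS is JSON, a list of rows, each a list of 4 numbers: the shift along the tool's x, y, z in mm, then the turn about the tool's z in degrees. A call has 1 to 12 rows; each row is the pose to reach, as a shift and turn from the pose commanded when the call began, along the tool's axes at that moment; what a row does not reach only later rows make up. A row lasts 1/10 s, in which the tool goes at most 50 mm and 8.59 degrees, less where a joint would pass 70% of its speed; a pose out of reach is approached as far as the arm can. A call with a gripper value outside its range is refused whole. OPENING is the opening, from 0 (shut) to 1 (fully open), set as the call begins (- or left out, the last holds). The fingers move at their own pace and stop on an object; FORCE is the grip in N (left out, the last holds). Time passes only in rows, so rows that repeat a pose let the fingers close. It gives the time, the measured TCP pose, the force and the opening at its end, in the units of the state.
- manip.get_obs(): the state, without advancing time (a new reading comes with each control period).
- imaging.capture(name): name is "scene" or "top" or "wrist"; returns the picture (480x640x3 uint8, red, green, blue); there is no depth.
- imaging.camera_info(name): a dict with "fx", "fy", "cx", "cy" (pixels), "R" (3x3) and "t" (3): a world point X has camera coordinates R X + t. Camera axes: x right, y down, z forward; pixel columns grow to the right and rows downward; lengths in m; the calibration is good to about 2 mm. A picture is of the moment at which its call begins: read the wrist's pose just before it. camera_info takes no time and is no camera call; for the wrist camera it gives the pose at the moment of the call.
- manip.hand_in(): hands the job in, once; it reports no verdict.
Trained networks look in the newest picture that a camera, given by its name, has taken for a name from the list of things; names that differ only in an ending like _2 or _b are one class to them, and where a whole thing is asked for, a point or a joint stands for the part that bears it (a point fixed in the world has none). Each returns a list of dicts, best first, with "p" (0 to 1); they miss things now and then, are a little off and sometimes report something else, mostly with a low value. They report only what shows in the picture. A call takes as long as a camera call.
- imaging.trace(thing, camera): "pixels" (480x640 bool, what is visible of it) and "xy" ([column, row] as shares, 0 to 1, of the picture: columns of its width, rows of its height, amid what is visible of it).
- imaging.pinpoint(thing, camera): "xy" ([column, row] as shares, 0 to 1, of the picture: columns of its width, rows of its height: a listed point, or the origin of a listed thing).
The state is a dict: "time": time; "joint_positions": joint angles; "joint_vel": joint speeds; "tau": joint torques, N m; "eef_pos": TCP position; "eef_rot": TCP orientation; "force": force on the tool from outside, world axes, zero at the start; "ft_torque": the same for the moment, N m; "width": opening from 0.0 (shut) to 1.0 (fully open).
Only numpy, scipy, OpenCV 4.12 (cv2) and the standard library are available. Lean on these libraries where they do the work, as an engineer would, in place of code of your own. Each camera call takes 0.05 s, during which the arm holds its last target.

## Task

The solid steel tone bar lying in one pan of the bench balance weighs 300 g. Stand the counterweights that together match it upright in the empty pan, so that the beam floats level, and let go.

Things in the scene. Friction and masses are not known exactly. Their poses are not given: they have to be found in the camera images.
- empty_pan (a point): Centre of the floor of the empty flat steel tray, 120 mm (x, across the beam) by 110 mm (y, along the beam to the pillar and bar); z up. Rim 7 mm high, 4 thick. It stays horizontal wherever loaded. Floor 126 mm above the bench when empty (stop), 104 when the beam is level, 82 at the low stop; 50 g off moves it 20 mm; 3 N push it down; it settles in 2 s. Pillar and dial 140 mm along y, 167 high.
- large_weight: Large counterweight, 200 g: upright plain steel cylinder 30 mm in diameter and 34 mm high with a small knob (18 mm wide, 10 mm high) on top, 44 mm in all, standing on the bench. Origin at the centre of its underside, z up.
- medium_weight: Medium counterweight, 100 g: the same shape, 24 mm in diameter and 27 mm high, knob 14 mm wide and 9 mm high, 36 mm in all. Origin at the centre of its underside, z up.
- small_weight: Small counterweight, 50 g: the same shape, 19 mm in diameter and 21 mm high, knob 11 mm wide and 8 mm high, 29 mm in all. Origin at the centre of its underside, z up.

How it is judged:
By the outcome, as a careful person would: the job done as asked, in the order asked, and still so for the second after the job is handed in, with the robot touching nothing.
It also fails if it takes over 69 s, if anything falls off the work surface, if the arm or the gripper's body presses on something with over 40 N, if the wrist force passes 120 N, or if a joint passes its speed limit or range.

## Working session

There is one attempt and no reset: what is moved stays moved. The work goes in short steps, Python scripts to look and compute and a shell command to move; the robot and the scene stay as the last step left them, time stands still between calls to the robot, and variables do not carry over. Pictures are saved under pics/ and viewed, and the job is handed in when it is done.

```bash
mkdir -p pics
cat > h.py <<'E'
import numpy as np, cv2
from rig import manip, imaging
def save(im,n): cv2.imwrite('pics/'+n+'.png',im[:,:,::-1])
def ray(info,uv,z):
    R=np.array(info['R']);t=np.array(info['t'])
    d=R.T@np.array([(uv[0]-info['cx'])/info['fx'],(uv[1]-info['cy'])/info['fy'],1.]);c=-R.T@t
    return c+d*(z-c[2])/d[2]
def proj(info,X):
    p=np.array(info['R'])@np.array(X)+np.array(info['t'])
    return info['fx']*p[0]/p[2]+info['cx'],info['fy']*p[1]/p[2]+info['cy']
E
python3 - <<'E'
from h import *
np.set_printoptions(precision=4,suppress=True)
o=manip.get_obs();print(o['time'],o['eef_pos'],o['eef_rot'],o['force'],o['width'])
for c in ['scene','top']:
    im=imaging.capture(c);save(im,c+'1');i=imaging.camera_info(c)
    R=np.array(i['R']);print(c,-R.T@np.array(i['t']),R[2])
    for n,z in [('empty_pan',.126),('large_weight',0),('medium_weight',0),('small_weight',0)]:
        for d in imaging.pinpoint(n,c)[:2]:
            uv=np.array(d['xy'])*[640,480];print(n,round(d['p'],2),uv,ray(i,uv,z))
E
```

```text
0.0 [ 0.2284 -0.5541  0.2304] [[ 0.9246  0.3809 -0.0005]
 [ 0.3809 -0.9246  0.0018]
 [ 0.0002 -0.0019 -1.    ]] [ 0.1088 -0.2301  0.1057] 0.9969135850981204
scene [0.8942 0.1949 0.5998] [-0.4791 -0.4894 -0.7286]
empty_pan 0.96 [447.104 294.192] [0.5558 0.0215 0.126 ]
large_weight 0.61 [256.704 235.104] [ 0.5674 -0.2867  0.    ]
medium_weight 0.73 [209.408 254.976] [ 0.6382 -0.3057  0.    ]
small_weight 0.78 [316.224 209.088] [ 0.4705 -0.2625  0.    ]
top [ 0.4739 -0.1145  0.7445] [ 0.0823 -0.0149 -0.9965]
empty_pan 0.62 [196.288 210.912] [0.5549 0.02   0.126 ]
large_weight 0.84 [415.296 222.816] [ 0.5619 -0.2788  0.    ]
medium_weight 0.53 [428.48  174.576] [ 0.6355 -0.2982  0.    ]
small_weight 0.58 [399.616 286.32 ] [ 0.4671 -0.2562  0.    ]
```

View pics/scene1.png

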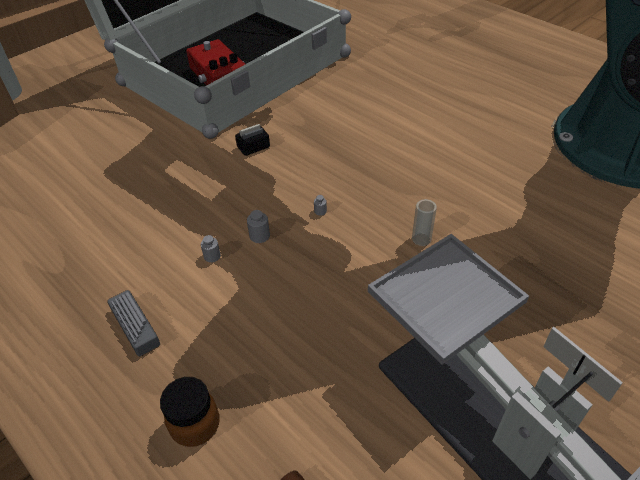

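View pics/top1.png

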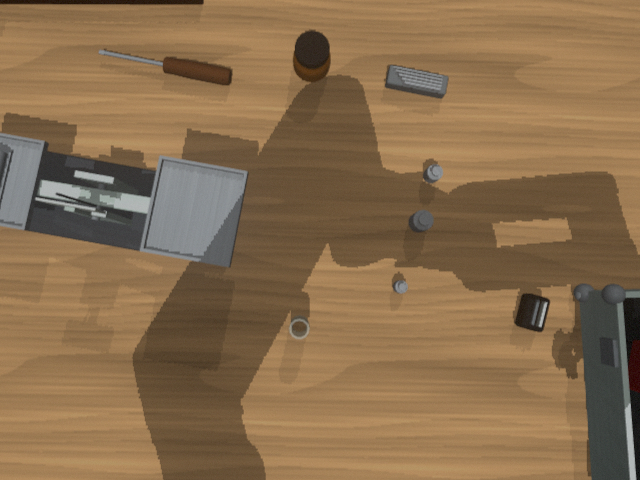

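```bash
cat >> h.py <<'E'
def goto(x,y,z,jaw=None):
    o=manip.get_obs();R=np.array(o['eef_rot']);d=R.T@(np.array([x,y,z])-o['eef_pos'])*1000
    s=''
    if jaw is not None:
        a=np.degrees(np.arctan2(R[1,1],R[0,1])); w=jaw-a; w=(w+90)%180-90; s=f' turn {-w:.1f} (jaw now {a%180:.1f})'
    print('delta mm',np.round(d,1),s,'pos',np.round(o['eef_pos'],4),'q6',np.round(o['joint_positions'][5],2))
E
python3 - <<'E'
from h import *
i=imaging.camera_info('top')
# rim corners (top outer rim z=.133)
for uv in [(160,157),(247,171),(231,266),(141,250)]: print(ray(i,uv,.133))
P=[ray(i,uv,.133) for uv in [(160,157),(247,171),(231,266),(141,250)]]
a=P[0]-P[1];b=P[3]-P[2];c=P[0]-P[3];d=P[1]-P[2]
for v in (a,b,c,d): print(np.linalg.norm(v),np.degrees(np.arctan2(v[1],v[0])))
print(np.mean(P,0))
goto(.564,-.283,.2,80)
E
```

```text
[0.61953387 0.06567618 0.133     ]
[ 0.60500303 -0.04150878  0.133     ]
[ 0.48798933 -0.02618328  0.133     ]
[0.50469398 0.08301402 0.133     ]
0.10816544272272263 82.27959507714321
0.11046762889163049 81.30250667021238
0.11614130635697972 -8.585336781057405
0.11801303485857485 -7.461663735643295
[0.55430505 0.02024954 0.133     ]
delta mm [ 413.7 -123.4   31.3]  turn 32.4 (jaw now 112.4) pos [ 0.2285 -0.5547  0.2312] q6 -0.12
```

```bash
python3 -m jog '[[46,-14,0,4],[92,-27,0,8],[138,-41,0,12],[184,-55,0,16],[230,-69,0,20],[276,-82,0,24],[322,-96,0,28],[368,-110,0,30],[390,-118,0,30],[390,-118,0,30],[390,-118,0,30]]' 0.6
python3 - <<'E'
from h import *
i=imaging.camera_info('wrist');im=imaging.capture('wrist');save(im,'w1')
R=np.array(i['R']);print(-R.T@np.array(i['t']),R[2])
for n,z in [('large_weight',0),('medium_weight',0),('small_weight',0)]:
    for d in imaging.pinpoint(n,'wrist')[:2]:
        uv=np.array(d['xy'])*[640,480];print(n,round(d['p'],2),uv,ray(i,uv,z))
E
```

```text
time: 1.6
eef_pos: [0.5442, -0.2968, 0.2312]
eef_rot: [[0.991, -0.131, -0.001], [-0.131, -0.991, -0.0], [-0.001, 0.0, -1.0]]
force: [-0.1, -0.6, -1.1]
width: 0.603
[ 0.62100473 -0.30726817  0.37386642] [-0.29811278  0.03895255 -0.95373553]
large_weight 0.88 [301.312 192.288] [ 0.56260176 -0.28313052  0.        ]
medium_weight 0.79 [307.776 121.488] [ 0.6349271  -0.30044989  0.        ]
small_weight 0.71 [287.104 273.12 ] [ 0.46908107 -0.25240186  0.        ]
```

View pics/w1.png

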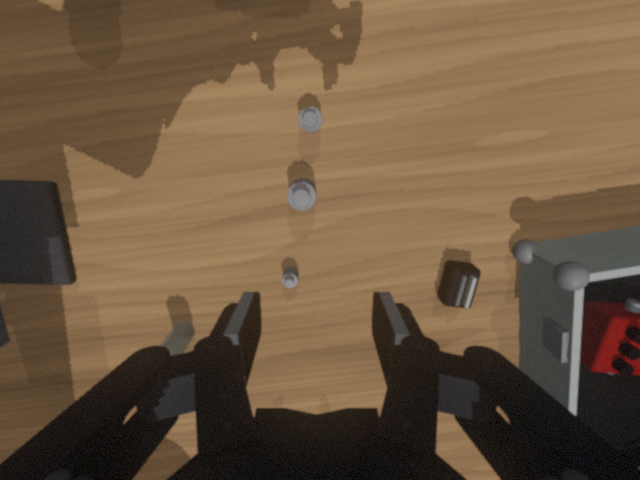

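Run:
```python
from h import *
goto(.5626,-.2822,.06,82)
```

```text
delta mm [ 17.1 -18.3 171.3]  turn 0.3 (jaw now 82.3) pos [ 0.5432 -0.298   0.2313] q6 1.09
```

```bash
python3 -m jog '[[10,-10,42,0],[17,-18,85,0],[17,-18,128,0],[17,-18,171,0],[17,-18,171,0],[17,-18,171,0]]' 0.7
python3 - <<'E'
from h import *
goto(.5626,-.2822,.008,82)
i=imaging.camera_info('wrist');im=imaging.capture('wrist');save(im,'w2')
for n,z in [('large_weight',0),('medium_weight',0),('small_weight',0)]:
    for d in imaging.pinpoint(n,'wrist')[:2]:
        uv=np.array(d['xy'])*[640,480];print(n,round(d['p'],2),uv,ray(i,uv,z))
o=manip.get_obs();print(proj(i,o['eef_pos']),proj(i,[*o['eef_pos'][:2],0.044]))
E
```

```text
time: 2.4
eef_pos: [0.5626, -0.282, 0.0604]
eef_rot: [[0.991, -0.134, -0.001], [-0.134, -0.991, 0.001], [-0.002, -0.001, -1.0]]
force: [0.7, 0.2, 0.2]
width: 0.698
delta mm [ 0.1  0.2 52.4]  turn 0.3 (jaw now 82.3) pos [ 0.5626 -0.282   0.0604] q6 1.13
large_weight 0.92 [320.128 260.016] [ 0.56309078 -0.28497353  0.        ]
medium_weight 0.89 [334.784 140.016] [ 0.63497116 -0.30289686  0.        ]
small_weight 0.92 [297.024 384.624] [ 4.69514139e-01 -2.55773027e-01  2.77555756e-17]
(np.float64(316.52222856224756), np.float64(305.0585209014976)) (np.float64(316.5068231769711), np.float64(287.2077625743579))
```

View pics/w2.png

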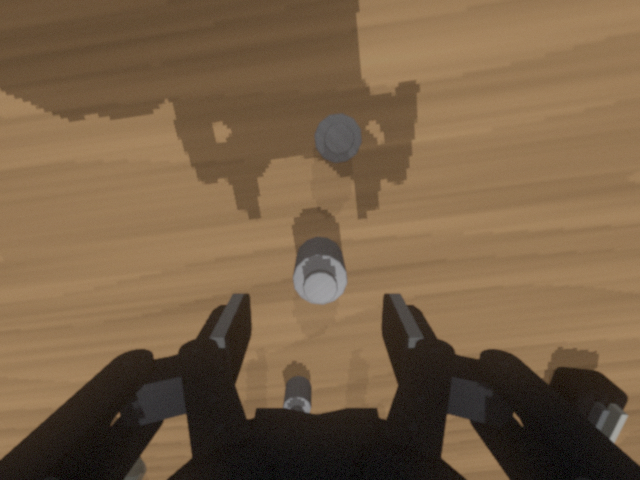

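```bash
python3 -m jog '[[0,2,30,0],[0,2,52,0],[0,2,52,0],[0,2,52,0]]' 0.7
python3 -m jog '[[0,0,0,0],[0,0,0,0],[0,0,0,0],[0,0,0,0],[0,0,0,0],[0,0,0,0]]' 0 40
```

```text
time: 3.0
eef_pos: [0.5638, -0.2838, 0.0096]
eef_rot: [[0.991, -0.132, 0.001], [-0.132, -0.991, -0.001], [0.001, 0.0, -1.0]]
force: [0.1, -0.2, 0.2]
width: 0.698
time: 3.6
eef_pos: [0.5642, -0.2841, 0.0101]
eef_rot: [[0.991, -0.132, 0.002], [-0.132, -0.991, -0.001], [0.002, 0.001, -1.0]]
force: [-0.7, 0.3, 5.5]
width: 0.322
```

```bash
python3 -m jog '[[0,0,-20,0],[0,0,-60,0],[0,0,-100,0],[0,0,-150,0],[0,0,-190,0],[0,0,-190,0]]'
python3 - <<'E'
from h import *
print(manip.get_obs()['force'])
# pan frame: jaw y' dir 82deg, x' = -8deg ; place large at x'=-22? 
a=np.radians(82);yp=np.array([np.cos(a),np.sin(a)]);xp=np.array([np.sin(a),-np.cos(a)])
c=np.array([.555,.0205])
for s in (-.024,.026): print(s,c+s*xp)
p=c-.024*xp
goto(*p,.18,82)
i=imaging.camera_info('wrist');im=imaging.capture('wrist');save(im,'w3')
E
```

```text
time: 4.2
eef_pos: [0.5669, -0.2858, 0.2059]
eef_rot: [[0.991, -0.132, 0.011], [-0.132, -0.991, -0.007], [0.012, 0.005, -1.0]]
force: [1.5, -0.9, -2.0]
width: 0.325
[ 1.47606067 -0.92698959 -2.00509082]
-0.024 [0.53123357 0.02384015]
0.026 [0.58074697 0.0168815 ]
delta mm [ -76.6 -302.3   23.4]  turn 0.4 (jaw now 82.4) pos [ 0.5669 -0.2858  0.2059] q6 1.13
```

View pics/w3.png

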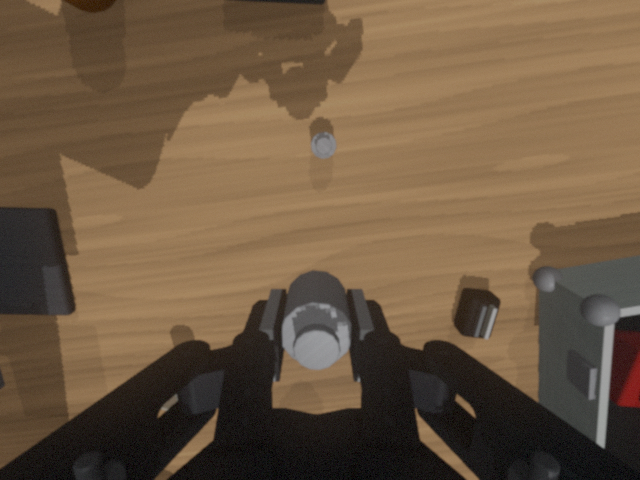

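```bash
python3 -m jog '[[-12,-44,0,0],[-24,-88,0,0],[-36,-132,0,0],[-48,-176,0,0],[-60,-220,0,0],[-70,-264,0,0],[-77,-295,0,0],[-77,-302,10,0],[-77,-302,20,0],[-77,-302,20,0],[-77,-302,20,0]]'
python3 - <<'E'
from h import *
goto(.5312,.0238,.139,82)
i=imaging.camera_info('wrist');im=imaging.capture('wrist');save(im,'w4')
imaging.capture('scene')
i=imaging.camera_info('wrist')
for c in('wrist','scene'):
    i=imaging.camera_info(c)
    for d in imaging.pinpoint('empty_pan',c)[:2]:
        uv=np.array(d['xy'])*[640,480];print(c,round(d['p'],2),uv,ray(i,uv,.126))
E
```

```text
time: 5.35
eef_pos: [0.5263, 0.0249, 0.1773]
eef_rot: [[0.991, -0.134, -0.002], [-0.134, -0.991, -0.0], [-0.002, 0.0, -1.0]]
force: [0.7, -0.0, -0.9]
width: 0.325
delta mm [ 5.   0.4 38.3]  turn 0.3 (jaw now 82.3) pos [0.5263 0.0249 0.1773] q6 1.62
wrist 0.62 [317.696 218.592] [0.5567609  0.01956271 0.126     ]
scene 0.59 [449.792 295.104] [0.55486938 0.02416779 0.126     ]
```

View pics/w4.png

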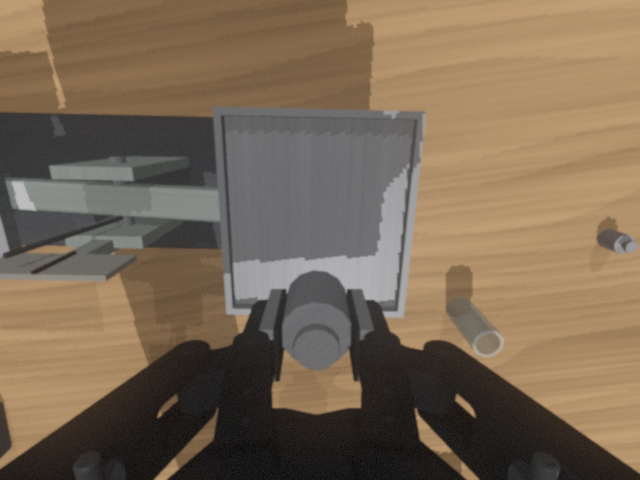

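```bash
python3 -m jog '[[5,0,15,0],[5,0,25,0],[5,0,32,0],[5,0,36,0],[5,0,38,0],[5,0,38,0]]'; python3 -m jog '[[0,0,1,0],[0,0,1,0],[0,0,2,0],[0,0,2,0]]'
```

```text
time: 6.15
eef_pos: [0.5316, 0.0254, 0.1402]
eef_rot: [[0.991, -0.132, -0.0], [-0.132, -0.991, 0.0], [-0.0, -0.0, -1.0]]
force: [-0.3, 0.2, -2.3]
width: 0.322
time: 6.55
eef_pos: [0.5318, 0.0255, 0.1384]
eef_rot: [[0.991, -0.132, 0.0], [-0.132, -0.991, 0.0], [0.0, -0.0, -1.0]]
force: [0.5, 0.4, -1.4]
width: 0.323
```

```bash
python3 -m jog '[[0,0,1,0],[0,0,2,0],[0,0,2,0],[0,0,2,0]]'; python3 -m jog '[[0,0,1,0],[0,0,1,0],[0,0,1,0]]';python3 -m jog '[[0,0,1,0],[0,0,1,0],[0,0,1,0]]'
python3 - <<'E'
from h import *
save(imaging.capture('wrist'),'w5');save(imaging.capture('scene'),'s5')
E
```

```text
time: 6.95
eef_pos: [0.5318, 0.0254, 0.1364]
eef_rot: [[0.991, -0.132, 0.0], [-0.132, -0.991, 0.0], [0.0, -0.0, -1.0]]
force: [-0.1, -0.3, -1.0]
width: 0.325
time: 7.25
eef_pos: [0.5318, 0.0253, 0.1354]
eef_rot: [[0.991, -0.132, -0.0], [-0.132, -0.991, -0.0], [0.0, 0.0, -1.0]]
force: [-0.6, -1.0, 0.3]
width: 0.323
time: 7.55
eef_pos: [0.5318, 0.0253, 0.1343]
eef_rot: [[0.991, -0.132, 0.0], [-0.132, -0.991, -0.0], [0.0, 0.0, -1.0]]
force: [-0.3, -1.1, 0.7]
width: 0.324
```

View pics/s5.png

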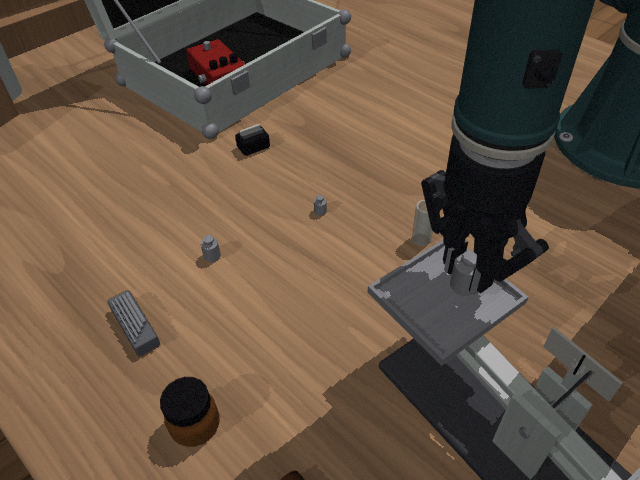

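```bash
python3 -m jog '[[0,0,0,0],[0,0,0,0],[0,0,0,0],[0,0,0,0],[0,0,0,0]]' 0.6 ; python3 -m jog '[[0,0,-10,0],[0,0,-25,0],[0,0,-45,0],[0,0,-70,0],[0,0,-70,0],[0,0,-70,0]]'
python3 - <<'E'
from h import *
save(imaging.capture('wrist'),'w6');save(imaging.capture('scene'),'s6')
goto(.635,-.301,.2,82)
E
```

```text
time: 8.15
eef_pos: [0.5318, 0.0255, 0.1343]
eef_rot: [[0.991, -0.132, 0.0], [-0.132, -0.991, 0.0], [-0.0, -0.0, -1.0]]
force: [-0.1, -0.9, 0.3]
width: 0.597
time: 8.75
eef_pos: [0.5323, 0.0254, 0.2052]
eef_rot: [[0.991, -0.132, 0.002], [-0.132, -0.991, -0.0], [0.002, -0.0, -1.0]]
force: [-1.1, -0.6, -1.0]
width: 0.601
delta mm [146.2 309.8   3.6]  turn 0.4 (jaw now 82.4) pos [0.5311 0.0255 0.2038] q6 1.62
```

View pics/w6.png

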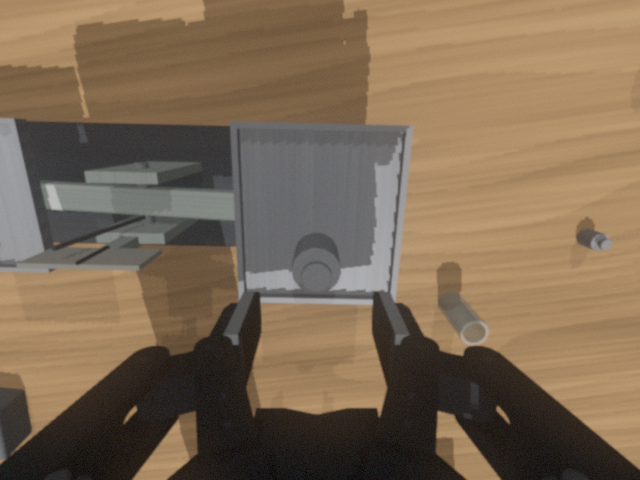

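View pics/s6.png

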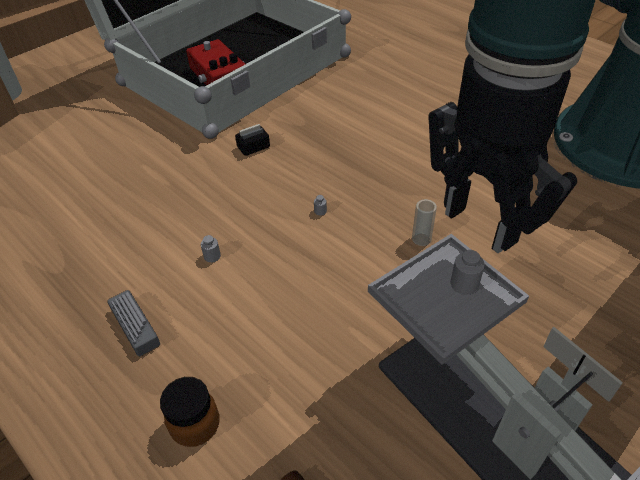

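The large weight stands upright in the pan (scene image ~(467,270)). On to the medium weight.

```bash
python3 -m jog '[[20,42,0,0],[40,84,0,0],[60,126,0,0],[80,168,0,0],[100,210,0,0],[120,252,0,0],[138,292,0,0],[146,310,30,0],[146,310,75,0],[146,310,120,0],[146,310,144,0],[146,310,144,0]]' 0.6
python3 - <<'E'
from h import *
i=imaging.camera_info('wrist');save(imaging.capture('wrist'),'w7')
o=manip.get_obs();goto(.635,-.301,.006,82)
for d in imaging.pinpoint('medium_weight','wrist')[:2]:
        uv=np.array(d['xy'])*[640,480];print(round(d['p'],2),uv,ray(i,uv,0))
print(proj(i,[.635,-.301,0.036]))
E
```

```text
time: 10.05
eef_pos: [0.6312, -0.2988, 0.0541]
eef_rot: [[0.991, -0.133, -0.01], [-0.133, -0.991, 0.006], [-0.01, -0.005, -1.0]]
force: [-0.4, 0.5, -0.2]
width: 0.598
delta mm [ 2.2  1.  51.1]  turn 0.4 (jaw now 82.4) pos [ 0.6332 -0.2999  0.0572] q6 1.16
0.75 [320.576 252.   ] [ 0.63871638 -0.30271776  0.        ]
(np.float64(318.7607583278026), np.float64(282.74850708573985))
```

View pics/w7.png

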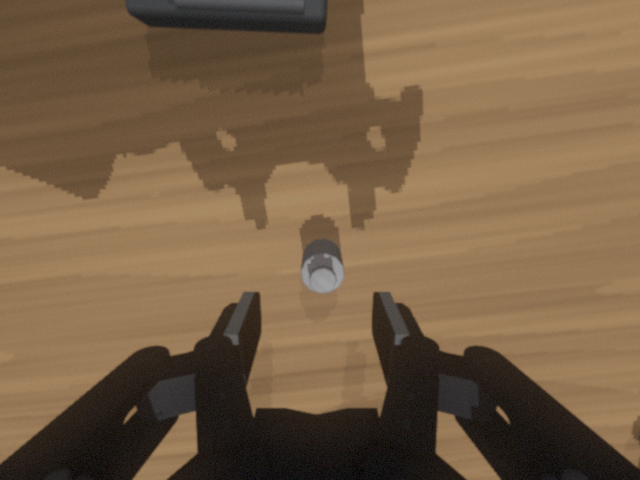

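```bash
python3 -m jog '[[3,2,25,0],[3,2,45,0],[3,2,53,0],[3,2,53,0],[3,2,53,0]]' 0.6
python3 -m jog '[[0,0,0,0],[0,0,0,0],[0,0,0,0],[0,0,0,0],[0,0,0,0],[0,0,0,0]]' 0 40
```

```text
time: 10.65
eef_pos: [0.6392, -0.304, 0.009]
eef_rot: [[0.991, -0.132, 0.002], [-0.132, -0.991, -0.001], [0.002, 0.001, -1.0]]
force: [-0.4, -0.4, 0.3]
width: 0.6
time: 11.25
eef_pos: [0.639, -0.304, 0.0088]
eef_rot: [[0.991, -0.132, 0.002], [-0.132, -0.991, -0.001], [0.002, 0.001, -1.0]]
force: [-0.5, 0.5, 5.5]
width: 0.254
```

```bash
python3 -m jog '[[0,0,-20,0],[0,0,-60,0],[0,0,-105,0],[0,0,-150,0],[0,0,-190,0],[0,0,-195,0],[0,0,-195,0]]'
python3 - <<'E'
from h import *
goto(.5807,.0180,.2,82)
save(imaging.capture('wrist'),'w8')
E
```

```text
time: 11.95
eef_pos: [0.639, -0.3041, 0.2044]
eef_rot: [[0.991, -0.132, 0.003], [-0.132, -0.991, -0.002], [0.003, 0.001, -1.0]]
force: [0.1, 0.9, -1.6]
width: 0.249
delta mm [-100.4 -311.5    3.6]  turn 0.4 (jaw now 82.4) pos [ 0.639  -0.3041  0.2044] q6 1.16
```

View pics/w8.png

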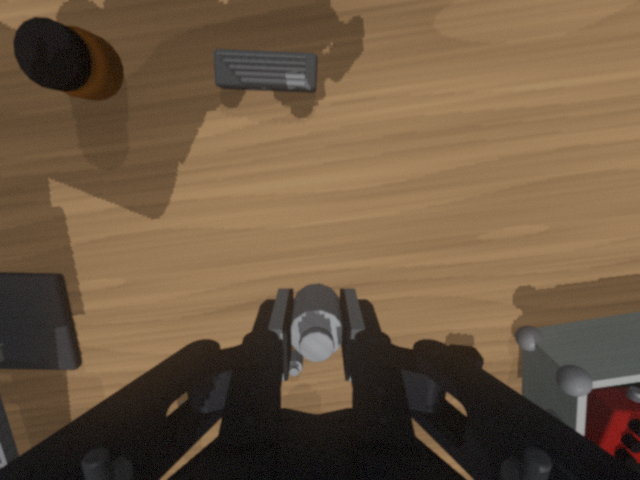

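```bash
python3 -m jog '[[-14,-44,0,0],[-28,-88,0,0],[-43,-132,0,0],[-57,-176,0,0],[-71,-220,0,0],[-85,-264,0,0],[-95,-295,0,0],[-100,-312,10,0],[-100,-312,20,0],[-100,-312,30,0],[-100,-312,30,0],[-100,-312,30,0]]'
python3 - <<'E'
from h import *
goto(.5807,.0180,.14,82)
save(imaging.capture('wrist'),'w9');save(imaging.capture('scene'),'s9')
E
```

```text
time: 13.2
eef_pos: [0.5803, 0.0175, 0.1714]
eef_rot: [[0.991, -0.134, -0.002], [-0.134, -0.991, -0.0], [-0.002, 0.0, -1.0]]
force: [0.1, -0.2, -0.3]
width: 0.251
delta mm [ 0.4 -0.5 31.4]  turn 0.3 (jaw now 82.3) pos [0.5803 0.0175 0.1714] q6 1.62
```

View pics/w9.png

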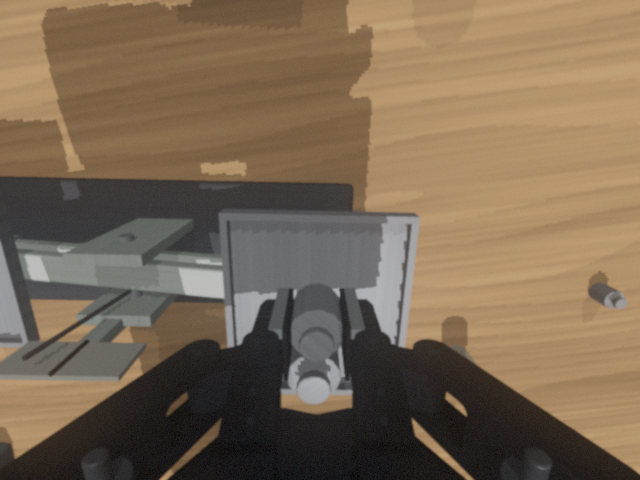

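View pics/s9.png

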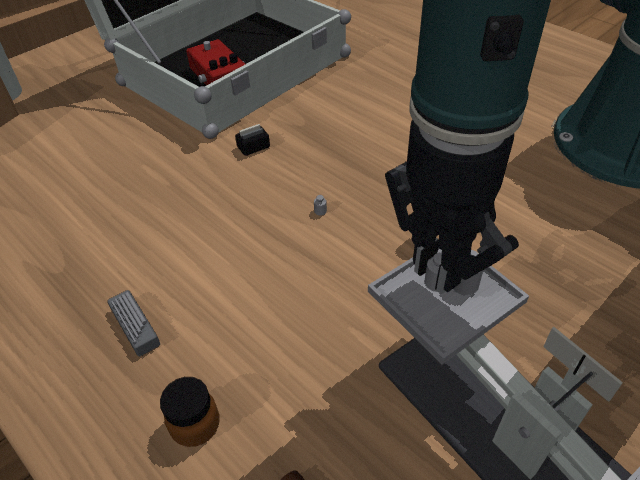

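```bash
python3 -m jog '[[0,0,12,0],[0,0,22,0],[0,0,28,0],[0,0,32,0],[0,0,34,0],[0,0,34,0]]'; python3 -m jog '[[0,0,1,0],[0,0,2,0],[0,0,3,0],[0,0,4,0],[0,0,5,0],[0,0,6,0],[0,0,6,0],[0,0,6,0]]'
```

```text
time: 13.9
eef_pos: [0.5802, 0.019, 0.138]
eef_rot: [[0.991, -0.132, -0.001], [-0.132, -0.991, 0.0], [-0.001, -0.0, -1.0]]
force: [0.7, -0.0, -1.6]
width: 0.253
time: 14.7
eef_pos: [0.5804, 0.0189, 0.1323]
eef_rot: [[0.991, -0.132, -0.0], [-0.132, -0.991, 0.0], [-0.0, -0.0, -1.0]]
force: [0.1, 0.5, -0.5]
width: 0.256
```

```bash
python3 -m jog '[[0,0,2,0],[0,0,4,0],[0,0,6,0],[0,0,8,0],[0,0,10,0],[0,0,12,0],[0,0,14,0],[0,0,16,0],[0,0,18,0],[0,0,18,0],[0,0,18,0]]'
python3 - <<'E'
from h import *
save(imaging.capture('scene'),'s10')
E
```

```text
time: 15.8
eef_pos: [0.5802, 0.019, 0.1142]
eef_rot: [[0.991, -0.132, -0.0], [-0.132, -0.991, 0.0], [-0.0, -0.0, -1.0]]
force: [-0.0, -0.8, -0.3]
width: 0.247
```

View pics/s10.png

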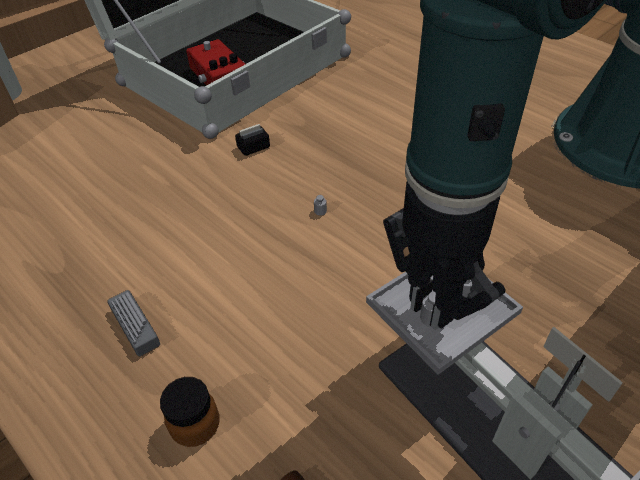

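```bash
python3 -m jog '[[0,0,0,0],[0,0,0,0],[0,0,0,0],[0,0,0,0],[0,0,0,0],[0,0,0,0],[0,0,0,0],[0,0,0,0],[0,0,0,0],[0,0,0,0]]' 0.55; python3 -m jog '[[0,0,-5,0],[0,0,-15,0],[0,0,-30,0],[0,0,-50,0],[0,0,-75,0],[0,0,-100,0],[0,0,-120,0],[0,0,-120,0]]'
python3 - <<'E'
from h import *
save(imaging.capture('wrist'),'w11');save(imaging.capture('scene'),'s11')
E
```

```text
time: 16.85
eef_pos: [0.5804, 0.0189, 0.1143]
eef_rot: [[0.991, -0.132, 0.0], [-0.132, -0.991, 0.0], [0.0, -0.0, -1.0]]
force: [0.4, 0.2, 1.0]
width: 0.549
time: 17.65
eef_pos: [0.5827, 0.0188, 0.2384]
eef_rot: [[0.991, -0.132, 0.007], [-0.132, -0.991, -0.001], [0.007, -0.0, -1.0]]
force: [1.1, 0.0, 0.6]
width: 0.549
```

View pics/w11.png

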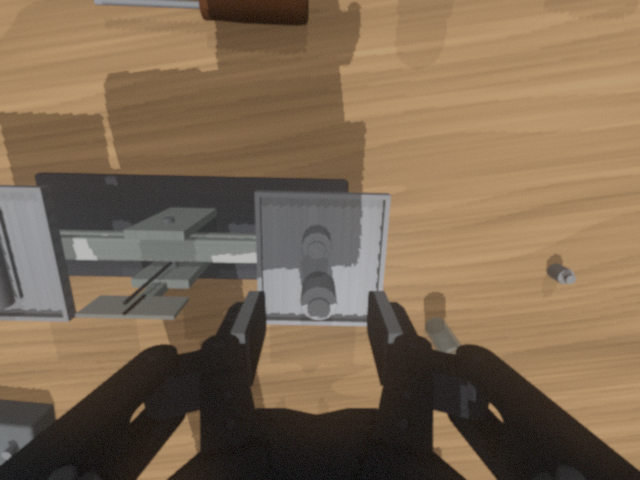

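View pics/s11.png

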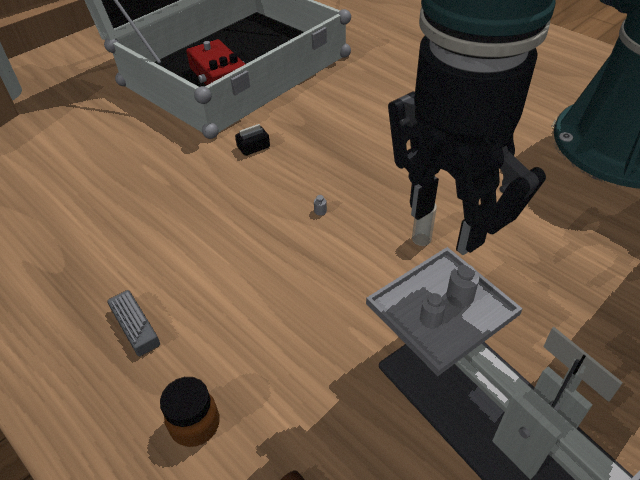

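```bash
python3 -m jog '[[0,20,-10,0],[0,50,-20,0],[0,90,-30,0],[0,130,-40,0],[0,160,-40,0],[0,160,-40,0],[0,160,-40,0],[0,160,-40,0],[0,160,-40,0],[0,160,-40,0],[0,160,-40,0],[0,160,-40,0]]'; python3 -m jog '[[0,0,0,0],[0,0,0,0],[0,0,0,0],[0,0,0,0],[0,0,0,0],[0,0,0,0],[0,0,0,0],[0,0,0,0],[0,0,0,0],[0,0,0,0],[0,0,0,0],[0,0,0,0]]'
python3 - <<'E'
from h import *
save(imaging.capture('top'),'t12')
im=imaging.capture('scene');i=imaging.camera_info('scene')
save(cv2.resize(im[220:400,340:640],None,fx=2.6,fy=2.6),'s12')
a=np.radians(82);yp=np.array([np.cos(a),np.sin(a)]);xp=np.array([np.sin(a),-np.cos(a)])
c=np.array([.555,.0215])
for z in (.126,.115,.104,.093,.082):
  print(z,[np.round(proj(i,[*(c+sx*.06*xp+sy*.055*yp),z+.007])) for sx,sy in((1,1),(1,-1),(-1,-1),(-1,1))])
for p in imaging.pinpoint('empty_pan','scene')[:1]: print(p['p'],np.array(p['xy'])*[640,480])
print([np.round(proj(i,[*c,z]),1) for z in(.126,.104)])
E
```

```text
time: 18.95
eef_pos: [0.5592, -0.1392, 0.2743]
eef_rot: [[0.991, -0.132, -0.0], [-0.132, -0.991, 0.0], [-0.0, -0.0, -1.0]]
force: [-0.3, 0.4, -0.5]
width: 0.551
time: 20.15
eef_pos: [0.5592, -0.1397, 0.2743]
eef_rot: [[0.991, -0.132, -0.0], [-0.132, -0.991, 0.0], [-0.0, -0.0, -1.0]]
force: [-0.4, -0.5, -0.3]
width: 0.552
0.126 [array([446., 358.]), array([369., 285.]), array([451., 233.]), array([530., 294.])]
0.115 [array([444., 364.]), array([368., 292.]), array([450., 239.]), array([527., 301.])]
0.104 [array([443., 370.]), array([368., 298.]), array([448., 246.]), array([525., 307.])]
0.093 [array([441., 376.]), array([368., 304.]), array([447., 252.]), array([523., 313.])]
0.082 [array([440., 382.]), array([367., 310.]), array([446., 259.]), array([520., 319.])]
0.6 [442.88 304.08]
[array([447.6, 293.8]), array([444.9, 306.5])]
```

View pics/s12.png

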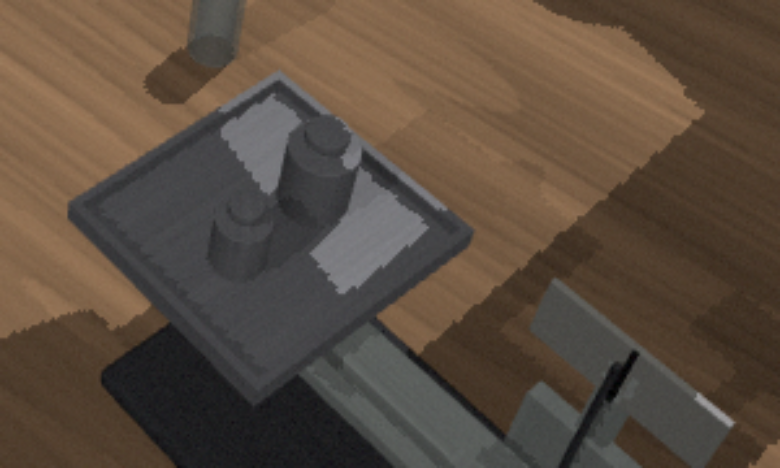

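View pics/t12.png

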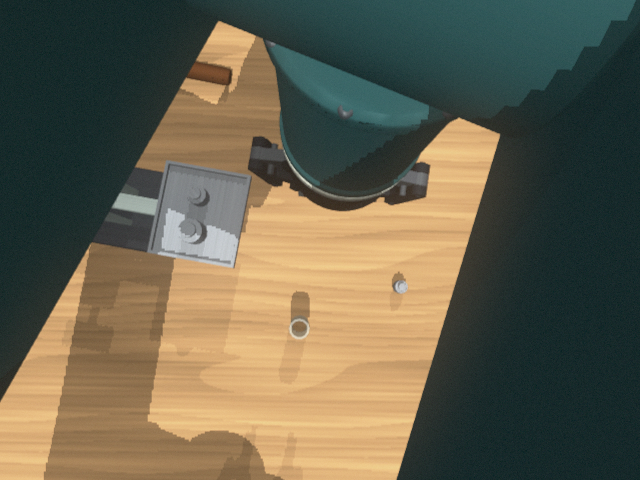

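Run:
```python
from h import *
print(manip.hand_in())
```

```text
the job is handed in; nothing more can be done
None
```

I stood the large (200 g) and medium (100 g) counterweights upright in the empty pan, let go, moved the arm clear and handed the job in at about 20 s of the 69 s allowed. The small weight was never touched.

- **Weights:** the last scene and top pictures show both standing upright and apart from each other. The gripper was about 16 cm away and touching nothing.
- **Level:** about 3 s after release, the pan's rim had dropped 11–12 pixels from its empty position, about 20–21 mm. A level beam should give 22 mm, so it reads level to within roughly 3 mm. I did not read the dial pointer itself.
- **Failed or disagreeing checks:** none failed. The two fixed cameras differed by up to 8 mm on where the weights stood, so I settled their positions with the wrist camera before each grasp.

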